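# Pin back the sprung belt-tension wheel

### The job

Pin this printer belt tensioner back so that a new belt can be fitted. Take the red-headed service pin from its stand, put it down through the brass-ringed hole in the tension wheel, and with it swing the wheel anticlockwise (seen from above) against its spring while pressing lightly downward, until the pin's tip finds the hidden hole in the index ring underneath; then press the pin fully home, collar on the wheel, so that it alone holds the wheel, and let go. Feel for the hole with a light hand: do not press the pin hard on the ring or the wheel, never wind the wheel into the red arc, never let it fly back, and leave the blue pin and the flux tub where they are.

Things in the scene. Friction and masses are not known exactly. Their poses are not given: they have to be found in the camera images.
- red_pin: red-headed service pin, 50 g, upright in one hole of the stand; origin at its tip, z up along it. From the tip: steel shank 8 mm across, 28 mm long, chamfered 1.5 mm; collar 22 mm across, 4 mm thick; flat red grip 38 mm tall, its top 70 mm above the tip, 14 mm thick along the pin's x axis, 22 mm wide along y. Grip its flats about 55 mm above the tip: fingertips then clear the wheel when the pin is home
- red_pin_mid (a point): the point half-way up the red pin, on its axis, 35 mm above the tip; z along the pin
- blue_pin: the blue-headed pin in the other hole of the stand: same collar and grip, but a shank only 12 mm long, too short for this job; leave it. Origin at its tip
- pin_stand: dark plastic stand, fixed, 48 x 128 mm at its foot, 36 x 116 mm above, 34 mm tall; origin under its centre. Two holes 9.8 mm across on its y axis at y = +32 and -32 mm; a pin hangs in its hole by the collar, its top 76 mm above the bench: lift the red pin straight up, and clear of the blue one, before moving sideways
- tensioner: belt tensioner, fixed: grey steel sheet 6 mm thick from x = -88 to +98 and y = -128 to +88 mm; origin on the bench under the wheel's axle. Folded edge 30 mm tall along its +x side; black idler 40 mm across, 37 mm tall at x = 58, y = -98 mm. Beside the wheel a green arc is painted on the sheet where the lock lies, and a red arc beyond it
- index_ring: black ring, 128 mm across, clamped under the wheel; origin on the sheet, on the axle. It has one through hole, 10.4 mm across, on the wheel hole's 45 mm circle. Its setting depends on the belt and the wheel covers it: known is only that its flat top lies 1 to 5 mm under the wheel and that the wheel's hole comes over its hole between 0.5 and 1.0 rad. Feel for it: slide the tip over the ring under 5 to 10 N
- wheel_axle (a point): point on the wheel's upright axis at the height of the wheel's top face (37 mm above the bench). A fixed brass spring cup, 48 mm across, stands round it, 5 mm above the wheel
- wheel_hole (a point): mouth centre of the wheel's pin hole, 45 mm from the axle, in the top face; moves with the wheel. 9.4 mm across, through the 12 mm thick wheel (underside 25 mm above the bench); brass rim, black pointer line. With its tip on the ring the pin's collar is 11 to 15 mm above the wheel; home, the tip is 9 mm above the bench, collar on the wheel. Under spring load the hole rubs on the pin: 2 to 4 N of any press
- tension_wheel (a joint): angle of the tension wheel, rad: 0 at rest on its stop, growing anticlockwise seen from above (120 mm aluminium wheel). The spring pulls it back with 0.13 N m at 0 and 0.29 N m at 1.0 rad (3 to 6.5 N at the hole). The red arc begins at 1.1 rad, the far stop is at 1.3 rad
- flux_tub: small round tub with a black lid, 47 mm across, 29 mm tall, loose on the bench; origin under its centre
Things that resemble listed ones, but are neither listed nor needed, are in the scene too. There is more than one size of the red_pin; the one meant has the size given above.

How it is judged (in metres and radians):
On the way, in this order (a step that is already met when the one before it is completed fails the run):
1. the red pin stands in the wheel's hole, at least 6 mm deep, with the wheel still near its rest (horizontal distance between red_pin_mid and wheel_hole below 0.005 m and height (world z) of red_pin_mid below 0.066 m and angle between red_pin_mid's own z axis and vertical below 0.15 rad and value of joint tension_wheel below 0.3 rad), for 0.1 s.
2. the wheel is wound up past 0.4 rad with the red pin in its hole (horizontal distance between red_pin_mid and wheel_hole below 0.006 m and height (world z) of red_pin_mid below 0.066 m and value of joint tension_wheel above 0.4 rad), for 0.1 s.
At the end, for the whole second after the job is handed in: The red pin stands upright (within 0.15 rad) in the wheel's hole (within 5 mm), fully home with its collar on the wheel (within 2.5 mm), its tip in the index ring's hole, so that it alone holds the wheel wound up (more than 0.45 rad); it is at rest and released (height (world z) of red_pin_mid below 0.0465 m and horizontal distance between red_pin_mid and wheel_hole below 0.005 m and angle between red_pin_mid's own z axis and vertical below 0.15 rad and value of joint tension_wheel above 0.45 rad and linear speed of red_pin below 0.01 m/s); the robot touches nothing.
It fails at once if the red pin is pressed on the index ring with more than 40 N (contact force between red_pin and index_ring above 40 N).
It fails at once if the red pin is pressed on the tensioner's wheel or sheet with more than 60 N (contact force between red_pin and tensioner above 60 N).
It fails at once if the wheel is wound into the red arc (past 1.1 rad) (value of joint tension_wheel above 1.1 rad).
It fails at once if the wheel flies back to its rest (faster than 2.5 rad/s below 0.35 rad) (value of joint tension_wheel below 0.35 rad and velocity of joint tension_wheel below -2.5 rad/s).
It fails at once if the blue pin or the flux tub is moved by more than 30 mm (distance of any of blue_pin, flux_tub from where it was at the start of the episode above 0.03 m).
It also fails if it takes over 72 s, if anything falls off the work surface, if the arm or the gripper's body presses on something with over 40 N, if the wrist force passes 120 N, or if a joint passes its speed limit or range.

### The arm

A 7-joint arm with a two-finger parallel gripper is mounted at the origin on a cart in front of the work surface, level with it; the furniture and walls round the work are solid. World frame = base frame: x ahead of the robot, y to its left, z up, the work surface at z = 0. Lengths are in mm, angles in rad, forces in N, time in s.
With the tool pointing down it reaches from about 400 to 875 mm from the base axis. Payload 4.4 kg.
Tool frame: the origin (TCP) lies midway between the tips of the shut fingers; the grasp point (between the pads) lies 19 mm behind it; x points along the fingers, y is the direction in which the jaws open and shut, and the axes are right-handed (so a half turn about x gives the same grasp; the last joint's range is limited). The gripper opens to 85 mm and grips with 20 to 120 N. Pads are 22 mm wide; open, the fingers measure 114 mm over their backs; the gripper's body (76 mm by 85 mm) begins 54 mm behind the grasp point. The pads swing forward as they close: fully open they stand 13 mm farther back than shut.
Start: joints at [-0.066, 0.628, 0.038, 1.517, -0.027, 0.996, -0.02], TCP at [650.014, 0.027, 231.313] pointing down, gripper open.
Joint ranges: [-3.06, 3.06], [-0.37, 2.12], [-1.25, 1.32], [0.18, 2.47], [-1.1, 4.24], [0.23, 1.98], [-2.94, 2.94]. Speed limits (rad/s): [2.57, 2.57, 3.14, 3.14, 3.14, 3.14, 3.14].

### API

Orientations are given as [roll, pitch, yaw] about the fixed x, y, z axes, in that order (R = Rz(yaw) Ry(pitch) Rx(roll)).
In Python, from cell import ctrl gives the robot as it stands.
- The arm moves only by the tool arm_command, never from a script. Its argument "series" is a list of rows, each a list of 7 numbers: the opening, from 0 (shut) to 1 (fully open), then the shift along the world's x, y, z in cm, then the turn, a rotation vector about the world's x, y, z in degrees. In form: [[claw, x, y, z, rx, ry, rz], ...]. A call has 1 to 20 rows; each row shifts and turns the commanded pose from where the row before left it; what a row does not reach is not made up. A row lasts 1/12 s, in which the tool goes at most 41.7 mm and 7.16 degrees, less where a joint would pass 70% of its speed; a pose out of reach is approached as far as the arm can. A call with a gripper value outside its range is refused whole. The fingers move at their own pace and stop on an object; the grip force is fixed at half the most. Time passes only in rows, so rows that do not move let the fingers close. It gives the time, the measured TCP pose, the force and the opening at its end, in the units of the state.
- ctrl.read_state(): the state, without advancing time (a new reading comes with each control period).
- ctrl.get_image(name): name is "scene" or "side" or "wrist"; returns the picture (400x640x3 uint8, blue, green, red); there is no depth.
- ctrl.calibration(name): a dict with "fovy" (degrees; the focal length in pixels is half the picture's height over the tangent of half this angle, whatever the lens; pixels are square), "cx", "cy" (the principal point, pixels), "cam_to_world" (4x4, takes a point from camera to world coordinates); the wrist camera has in their place "T_tool_cam" (4x4, takes a point from camera to tool coordinates, whose origin is the TCP and whose axes are the tool frame's). Camera axes: x right, y up, looking along -z (the intrinsics and any distortion apply to the point x, -y, -z); pixel columns grow to the right and rows downward; lengths in mm; the calibration is good to about 2 mm. A picture is of the moment at which its call begins: read the wrist's pose just before it. calibration takes no time and is no camera call.
- ctrl.finish_job(): hands the job in, once; it reports no verdict.
Trained networks look in the newest picture that a camera, given by its name, has taken for a name from the list of things; names that differ only in an ending like _2 or _b are one class to them, and where a whole thing is asked for, a point or a joint stands for the part that bears it (a point fixed in the world has none). Each returns a list of dicts, best first, with "conf" (0 to 1); they miss things now and then, are a little off and sometimes report something else, mostly with a low value. They report only what shows in the picture. A call takes as long as a camera call. They do not tell look-alikes from the thing itself.
- ctrl.spot_in(label, camera): "centre" ([x, y, z] in mm, in world coordinates, good to about 4 mm: the middle of the surface that is visible of it).
The state is a dict: "clock": time; "qpos": joint angles; "qd": joint speeds; "tau": joint torques, N m; "eef_pos": TCP position; "tool_rot": TCP orientation; "force": force on the tool from outside, world axes, zero at the start; "torque": the same for the moment, N m; "width": finger opening in mm.
Only numpy, scipy, OpenCV 4.12 (cv2) and the standard library are available. Lean on these libraries where they do the work, as an engineer would, in place of code of your own. Each camera call takes 0.05 s, during which the arm holds its last target.

## Working session

There is one attempt and no reset: what is moved stays moved. The work goes in short steps, Python scripts to look and compute and a tool call to move; the robot and the scene stay as the last step left them, time stands still between calls to the robot, and variables do not carry over. Pictures are saved under pics/ and viewed, and the job is handed in when it is done.

Besides the shell and the picture viewer there is one more tool, called after "Request:" by a JSON object that holds its "op" and its "data", one argument or row to a line. arm_command: Moves the arm, as the interface text tells. Its arguments: {"type":"object","properties":{"series":{"type":"array"}},"required":["series"]}

```bash
mkdir -p pics; ls; python3 - <<'E'
from cell import ctrl
import cv2,json
s=ctrl.read_state();print({k:s[k] for k in('clock','eef_pos','tool_rot','force','width')})
for n in('scene','side','wrist'):
    cv2.imwrite(f'pics/a_{n}.png',ctrl.get_image(n)); print(n,ctrl.calibration(n))
    for l in('red_pin','blue_pin','pin_stand','wheel_hole','tensioner','flux_tub','tension_wheel'):
        r=ctrl.spot_in(l,n); print(l,[( [round(float(v)) for v in d['centre']],round(d['conf'],2)) for d in r][:4])
E
```

```text
pics
{'clock': 0.0, 'eef_pos': array([6.49370586e+02, 2.20375513e-02, 2.30414442e+02]), 'tool_rot': array([-1.55042252,  1.56891296, -3.12122376]), 'force': array([-0.37565485, -0.54232865,  0.32417382]), 'width': 85.3244412175461}
scene {'fovy': 56.335967635929634, 'cx': 321.141639500864, 'cy': 198.87090698089904, 'cam_to_world': array([[-8.64556057e-01,  3.03629660e-01, -4.00439575e-01,
         7.96094774e+01],
       [-5.02031665e-01, -4.86131099e-01,  7.15290683e-01,
         6.44923787e+02],
       [ 2.25173362e-02,  8.19442240e-01,  5.72719290e-01,
         5.98211581e+02],
       [ 0.00000000e+00,  0.00000000e+00,  0.00000000e+00,
         1.00000000e+00]])}
red_pin [([374, 135, 70], 0.91), ([483, 136, 60], 0.66)]
blue_pin [([457, 80, 58], 0.56)]
pin_stand [([466, 119, 25], 0.84)]
wheel_hole [([519, -274, 38], 0.72), ([501, -248, 18], 0.57)]
tensioner [([531, -276, 10], 0.59)]
flux_tub [([461, 266, 32], 0.93)]
tension_wheel [([523, -272, 42], 0.89)]
side {'fovy': 44.006113302228876, 'cx': 313.41430465099114, 'cy': 204.55450394796065, 'cam_to_world': array([[-9.75152088e-01,  
[... 596 characters left out ...]
 39], 0.84)]
wrist {'fovy': 59.87260375737294, 'cx': 318.3025407547854, 'cy': 209.53048681752517, 'T_tool_cam': array([[ 7.73797365e-04,  3.05970435e-01, -9.52040700e-01,
        -1.42894668e+02],
       [ 9.99999572e-01, -7.19365141e-04,  5.81584977e-04,
         2.53876878e-01],
       [-5.06917084e-04, -9.52040742e-01, -3.05970861e-01,
        -7.96713672e+01],
       [ 0.00000000e+00,  0.00000000e+00,  0.00000000e+00,
         1.00000000e+00]])}
red_pin [([398, 127, 44], 0.84), ([491, 136, 66], 0.76)]
blue_pin [([466, 77, 64], 0.57)]
pin_stand [([480, 104, 34], 0.7)]
wheel_hole [([541, -243, 36], 0.6)]
tensioner [([561, -234, 7], 0.91)]
flux_tub []
tension_wheel [([548, -245, 42], 0.59)]
```

View pics/a_scene.png

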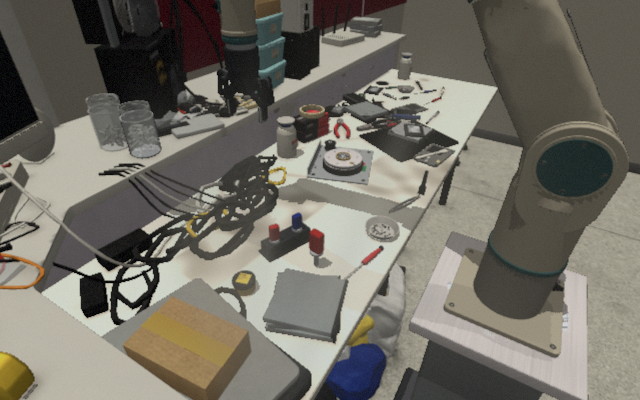

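View pics/a_side.png

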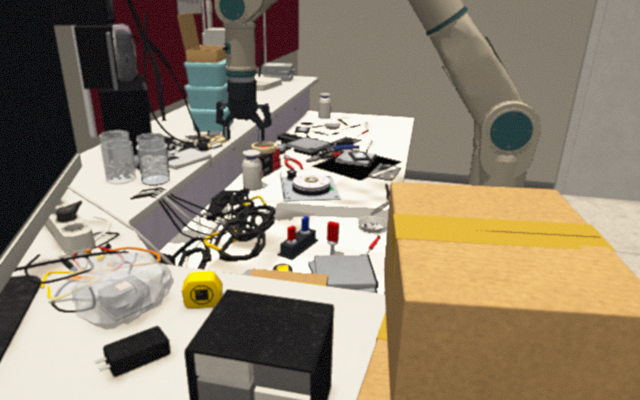

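View pics/a_wrist.png

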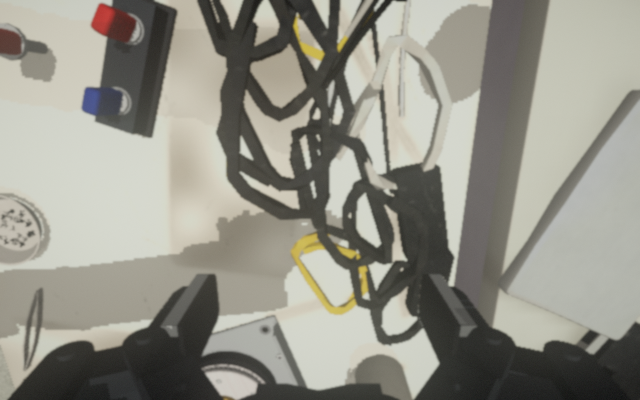

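Scene: the stand carries the red and blue pins at px (275,230)/(297,218) in the scene picture. A look-alike red pin stands loose at (316,240), and the tensioner is at (343,160). I'll move above the stand and look with the wrist camera.

Request:
{"op": "arm_command", "data": {
  "series": [
    [1,-3.4,2.1,0,0,0,0],
    [1,-3.4,2.1,0,0,0,0],
    [1,-3.4,2.1,0,0,0,0],
    [1,-3.4,2.1,0,0,0,0],
    [1,-3.4,2.1,0,0,0,0],
    [1,0,0,0,0,0,0],
    [1,0,0,0,0,0,0]
  ]
}}

```text
clock: 1.78
eef_pos: [478.5, 106.6, 231.8]
tool_rot: [-2.837, 1.57, 1.879]
force: [0.4, -0.7, 0.4]
width: 85.0
```

```bash
cat > h.py <<'E'
from cell import ctrl
import cv2,numpy as np
from scipy.spatial.transform import Rotation as R
def pose(s):
    T=np.eye(4);T[:3,:3]=R.from_euler('xyz',s['tool_rot']).as_matrix();T[:3,3]=s['eef_pos'];return T
def cam(n,s=None):
    c=ctrl.calibration(n);f=200/np.tan(np.radians(c['fovy']/2))
    T=pose(s or ctrl.read_state())@c['T_tool_cam'] if n=='wrist' else c['cam_to_world']
    return f,c['cx'],c['cy'],np.array(T)
def proj(C,p):
    f,cx,cy,T=C;q=np.linalg.inv(T)@np.append(p,1.);return np.array([cx+f*q[0]/-q[2],cy+f*(-q[1])/-q[2]])
def back(C,u,v,z):
    f,cx,cy,T=C;d=T[:3,:3]@np.array([(u-cx)/f,-(v-cy)/f,-1]);o=T[:3,3];return o+d*(z-o[2])/d[2]
def shot(name,n='wrist',labels=()):
    s=ctrl.read_state();C=cam(n,s);im=ctrl.get_image(n);cv2.imwrite(f'pics/{name}.png',im)
    print(round(s['clock'],2),'pos',s['eef_pos'].round(1),'F',s['force'].round(1),'w',round(s['width'],1))
    for l in labels: print(l,[(d['centre'].round(0) if hasattr(d['centre'],'round') else d['centre'],round(d['conf'],2)) for d in ctrl.spot_in(l,n)][:4])
    return s,C,im
E
python3 - <<'E'
from h import *
s,C,im=shot('b_wrist','wrist',('red_pin','blue_pin','pin_stand'))
print(pose(s).round(3))
E
```

```text
1.78 pos [478.5 106.6 231.8] F [ 0.4 -0.7  0.4] w 85.0
red_pin [([489.9, 140.1, 79.9], 0.89), ([387.2, 132.5, 90.6], 0.73)]
blue_pin [([459.2, 81.5, 71.8], 0.82), ([485.4, 139.5, 74.5], 0.33)]
pin_stand [([471.7, 111.6, 30.9], 0.97)]
[[-0.00000e+00  1.00000e+00  4.00000e-03  4.78452e+02]
 [ 1.00000e-03  4.00000e-03 -1.00000e+00  1.06576e+02]
 [-1.00000e+00 -0.00000e+00 -1.00000e-03  2.31798e+02]
 [ 0.00000e+00  0.00000e+00  0.00000e+00  1.00000e+00]]
```

View pics/b_wrist.png

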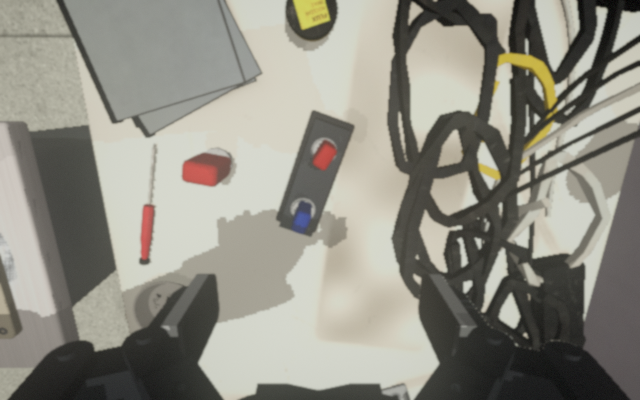

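The stand's red pin is at (324,153) and blue at (302,214). The loose red one at (206,168) is larger. Next I'll measure the top-face orientation.

```bash
python3 - <<'E'
from h import *
s=ctrl.read_state();C=cam('wrist',s);im=cv2.imread('pics/b_wrist.png')
cv2.imwrite('pics/b_crop.png',cv2.resize(im[100:250,250:390],None,fx=5,fy=5,interpolation=cv2.INTER_NEAREST)[:600])
for n in [(323,150),(302,214)]: print(n,back(C,*n,76).round(1))
m=((im[...,2]>110)&(im[...,1]<70)).astype(np.uint8); m[:, :290]=0;m[:100]=0;m[250:]=0;m[:,370:]=0
v,u=np.nonzero(m);print(len(u));r=cv2.minAreaRect(np.c_[u,v].astype(np.float32));print(r)
# corners of stand top z=34
for p in [(315,111),(353,123),(310,235),(277,220)]: print(p,back(C,*p,34).round(1))
E
```

```text
(323, 150) [485.7 141.4  76. ]
(302, 214) [466.9  83.7  76. ]
0
((0.0, 0.0), (0.0, 0.0), 0.0)
(315, 111) [478.7 172.1  34. ]
(353, 123) [514.8 161.   34. ]
(310, 235) [472.8  46.3  34. ]
(277, 220) [438.7  63.1  34. ]
```

View pics/b_crop.png

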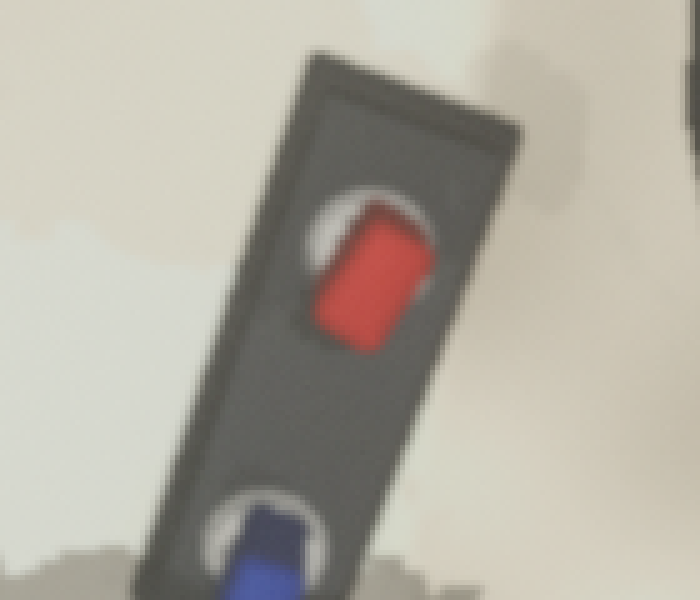

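```bash
python3 - <<'E'
from h import *
C=cam('wrist')
P=[back(C,250+a/5,100+b/5,76) for a,b in [(375,222),(432,256),(372,352),(315,312)]]
for p in P: print(p.round(1))
print(np.mean(P,0))
d=(P[0]-P[3]+P[1]-P[2])/2;print('long',np.linalg.norm(d),np.degrees(np.arctan2(d[0],d[1])))
d=(P[1]-P[0]+P[2]-P[3])/2;print('short',np.linalg.norm(d),np.degrees(np.arctan2(d[1],d[0])))
E
```

```text
[487.4 146.2  76. ]
[497.2 140.4  76. ]
[487.  123.8  76. ]
[477.1 130.8  76. ]
[487.17916561 135.27736301  76.        ]
long 19.025792523999144 32.617465004508276
short 11.73597291882286 -33.06718609636743
```

Request:
{"op": "arm_command", "data": {
  "series": [
    [1,0.17,0.63,-1,0,0,-6.6],
    [1,0.17,0.63,-1,0,0,-6.6],
    [1,0.17,0.63,-1,0,0,-6.6],
    [1,0.17,0.63,-1,0,0,-6.6],
    [1,0.17,0.63,-1,0,0,-6.6],
    [1,0,0,-2,0,0,0],
    [1,0,0,0,0,0,0],
    [1,0,0,0,0,0,0]
  ]
}}

```text
clock: 2.65
eef_pos: [488.5, 135.6, 160.5]
tool_rot: [-0.441, 1.568, -2.588]
force: [-0.2, -0.2, 0.3]
width: 85.3
```

```bash
python3 - <<'E'
from h import *
s,C,im=shot('c_wrist','wrist',('red_pin','blue_pin','pin_stand'))
print(pose(s).round(3))
E
```

```text
2.65 pos [488.5 135.6 160.5] F [-0.2 -0.2  0.3] w 85.3
red_pin [([395.5, 127.2, 52.8], 0.82), ([492.4, 141.3, 76.1], 0.67)]
blue_pin [([464.2, 84.3, 65.1], 0.82)]
pin_stand [([479.7, 114.0, 33.2], 0.61)]
[[-2.00000e-03  8.38000e-01 -5.45000e-01  4.88531e+02]
 [-1.00000e-03 -5.45000e-01 -8.38000e-01  1.35568e+02]
 [-1.00000e+00 -1.00000e-03  2.00000e-03  1.60529e+02]
 [ 0.00000e+00  0.00000e+00  0.00000e+00  1.00000e+00]]
```

View pics/c_wrist.png

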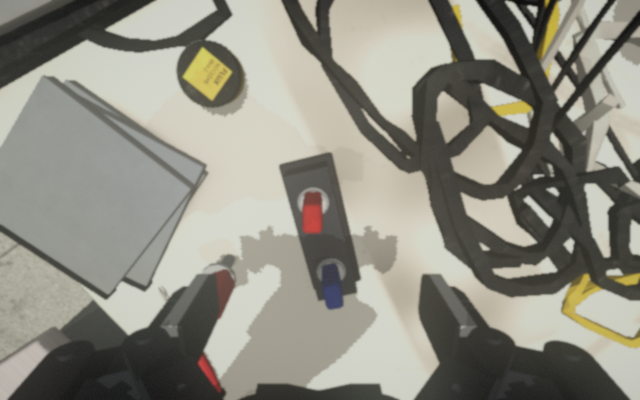

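```bash
python3 - <<'E'
from h import *
C=cam('wrist');im=cv2.imread('pics/c_wrist.png')
x0,y0=270,150
cv2.imwrite('pics/c_crop.png',cv2.resize(im[y0:y0+100,x0:x0+100],None,fx=6,fy=6,interpolation=cv2.INTER_CUBIC))
for n in [(486,137),(488,141)]: print(n,proj(C,[*n,76]).round(1),proj(C,[*n,38]).round(1))
E
```

```text
(486, 137) [314.3 219.3] [314.8 203.6]
(488, 141) [313.5 213.2] [314.1 198.2]
```

View pics/c_crop.png

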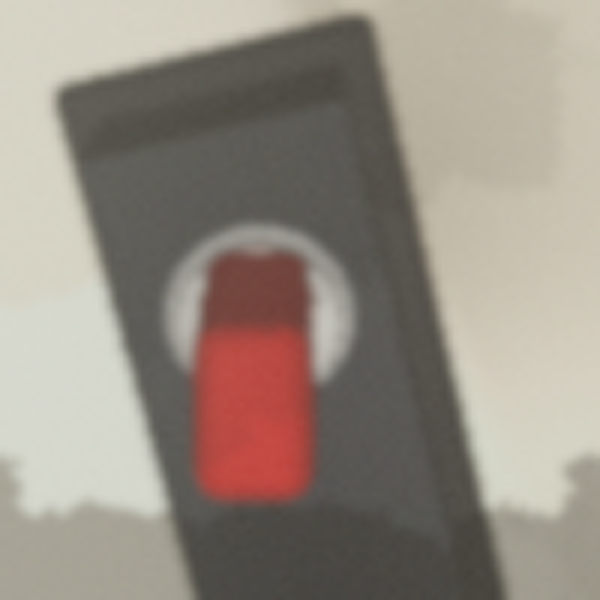

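Request:
{"op": "arm_command", "data": {
  "series": [
    [1,-0.34,0.22,-2,0,0,0],
    [1,0,0,-2,0,0,0],
    [1,0,0,-2,0,0,0],
    [1,0,0,0,0,0,0],
    [1,0,0,0,0,0,0],
    [1,0,0,0,0,0,0]
  ]
}}

```text
clock: 3.35
eef_pos: [486.0, 138.7, 102.5]
tool_rot: [2.455, 1.569, 0.308]
force: [0.7, 1.0, -1.2]
width: 85.6
```

```bash
python3 - <<'E'
from h import *
s,C,im=shot('d_wrist')
E
```

```text
3.35 pos [486.  138.7 102.5] F [ 0.7  1.  -1.2] w 85.6
```

View pics/d_wrist.png

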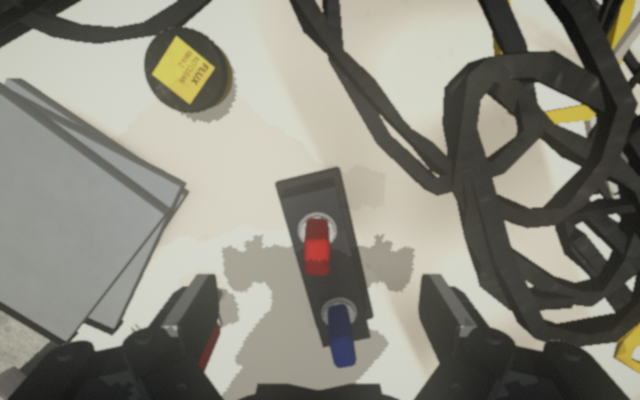

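Pin centred between the jaws (col 317, top at row ~257). I'll descend and grip.

Request:
{"op": "arm_command", "data": {
  "series": [
    [1,0,0,-2,0,0,0],
    [1,0,0,-2,0,0,0],
    [1,0,0,-2,0,0,0],
    [1,0,0,0,0,0,0],
    [0.1,0,0,0,0,0,0],
    [0,0,0,0,0,0,0],
    [0,0,0,0,0,0,0],
    [0,0,0,0,0,0,0],
    [0,0,0,0,0,0,0],
    [0,0,0,0,0,0,0],
    [0,0,0,0,0,0,0],
    [0,0,0,0,0,0,0]
  ]
}}

```text
clock: 4.4
eef_pos: [485.5, 138.9, 42.0]
tool_rot: [2.532, 1.57, 0.385]
force: [-0.8, -0.5, 7.4]
width: 13.0
```

```bash
python3 - <<'E'
from h import *
s,C,im=shot('e_wrist')
E
```

```text
4.4 pos [485.5 138.9  42. ] F [-0.8 -0.5  7.4] w 13.0
```

View pics/e_wrist.png

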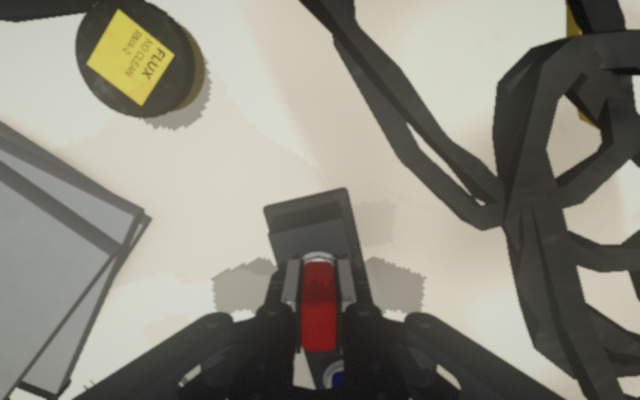

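Gripped (width 13 mm). Lifting straight up.

Request:
{"op": "arm_command", "data": {
  "series": [
    [0,0,0,0.5,0,0,0],
    [0,0,0,1,0,0,0],
    [0,0,0,2,0,0,0],
    [0,0,0,3,0,0,0],
    [0,0,0,3,0,0,0],
    [0,0,0,3,0,0,0],
    [0,0,0,0,0,0,0],
    [0,0,0,0,0,0,0]
  ]
}}

```text
clock: 5.12
eef_pos: [486.2, 139.1, 168.4]
tool_rot: [2.506, 1.566, 0.359]
force: [-0.8, -0.8, -1.4]
width: 13.2
```

```bash
python3 - <<'E'
from h import *
s,C,im=shot('f_wrist','wrist',('red_pin',))
s,C,im=shot('f_scene','scene',('red_pin','tension_wheel','wheel_hole','tensioner'))
cv2.imwrite('pics/f_crop.png',cv2.resize(im[80:260,230:400],None,fx=3.3,fy=3.3,interpolation=cv2.INTER_CUBIC))
E
```

```text
5.12 pos [486.2 139.1 168.4] F [-0.8 -0.8 -1.4] w 13.2
red_pin [([389.6, 133.5, 75.8], 0.92), ([491.4, 141.1, 203.9], 0.58)]
5.22 pos [484.4 138.6 166.1] F [ 0.3 -0.5 -1.2] w 13.4
red_pin [([375.2, 134.2, 73.2], 0.6), ([480.3, 135.7, 147.0], 0.48)]
tension_wheel [([522.1, -274.1, 38.0], 0.66)]
wheel_hole [([524.2, -276.7, 37.0], 0.59)]
tensioner [([530.3, -279.9, 11.7], 0.76)]
```

View pics/f_crop.png

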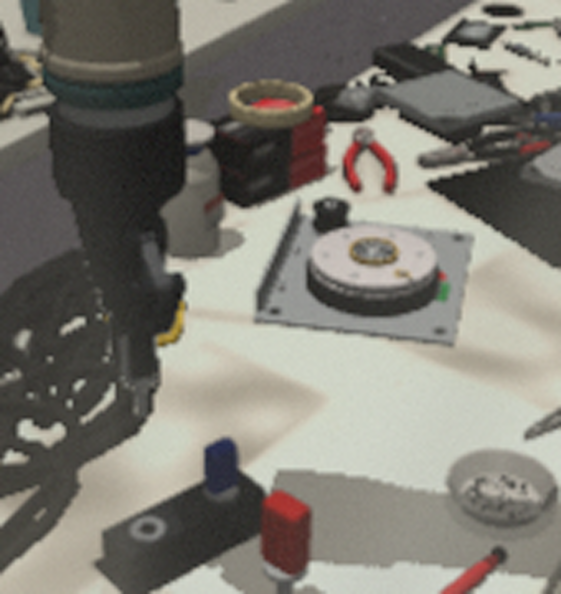

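View pics/f_wrist.png

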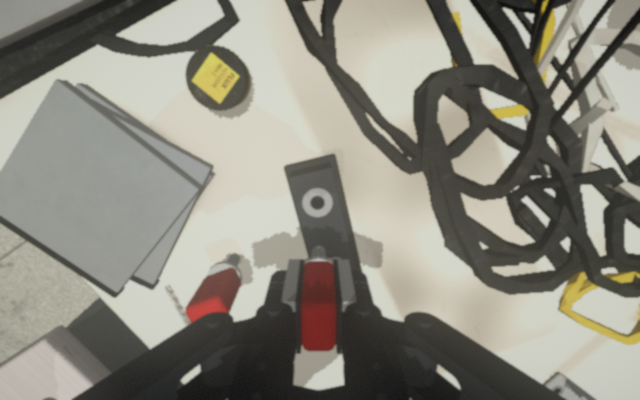

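The pin is out of the stand and held; the empty hole shows at (317,202). Moving over to the tensioner.

Request:
{"op": "arm_command", "data": {
  "series": [
    [0,0.1,-1,0.5,0,0,0],
    [0,0.2,-2,0.5,0,0,0],
    [0,0.2,-3.4,1,0,0,0],
    [0,0.2,-3.6,0,0,0,0],
    [0,0.2,-3.6,0,0,0,0],
    [0,0.2,-3.6,0,0,0,0],
    [0,0.2,-3.6,0,0,0,0],
    [0,0.2,-3.6,0,0,0,0],
    [0,0.2,-3.6,0,0,0,0],
    [0,0.2,-3.6,0,0,0,0],
    [0,0.2,-3.6,0,0,0,0],
    [0,0.2,-3.6,0,0,0,0],
    [0,0.1,-3,0,0,0,0],
    [0,0.1,-1.2,0,0,0,0],
    [0,0,0,0,0,0,0],
    [0,0,0,0,0,0,0]
  ]
}}

```text
clock: 6.8
eef_pos: [509.3, -291.5, 186.0]
tool_rot: [-1.811, 1.569, 2.324]
force: [0.8, 1.3, -0.0]
width: 13.3
```

```bash
python3 - <<'E'
from h import *
s,C,im=shot('g_wrist','wrist',('tension_wheel','wheel_hole','tensioner','wheel_axle'))
S=cam('scene'); print(back(S,351.8,162.7,37),back(S,343,155.8,42))
E
```

```text
6.8 pos [ 509.3 -291.5  186. ] F [ 0.8  1.3 -0. ] w 13.3
tension_wheel [([535.1, -287.1, 41.0], 0.85)]
wheel_hole [([531.5, -286.7, 38.5], 0.97)]
tensioner [([551.3, -290.4, 4.1], 0.87), ([516.9, -287.9, 217.6], 0.33)]
wheel_axle [([556.8, -286.5, 3.4], 0.95)]
[ 489.3771782  -272.60398915   37.        ] [ 528.46503992 -288.96213598   42.        ]
```

View pics/g_wrist.png

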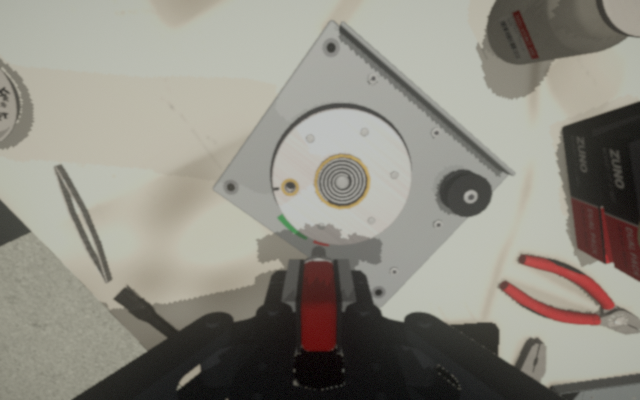

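The wheel is in full view: hole at ≈(290,186), axle cup at (343,181), green arc at (290,226), red arc at (320,242). Cropping to measure.

```bash
python3 - <<'E'
from h import *
im=cv2.imread('pics/g_wrist.png')
cv2.imwrite('pics/g_c1.png',cv2.resize(im[150:250,260:360],None,fx=6,fy=6,interpolation=cv2.INTER_CUBIC))
cv2.imwrite('pics/g_c2.png',cv2.resize(im[235:355,260:380],None,fx=5,fy=5,interpolation=cv2.INTER_CUBIC))
E
```

```text
(no output)
```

View pics/g_c1.png

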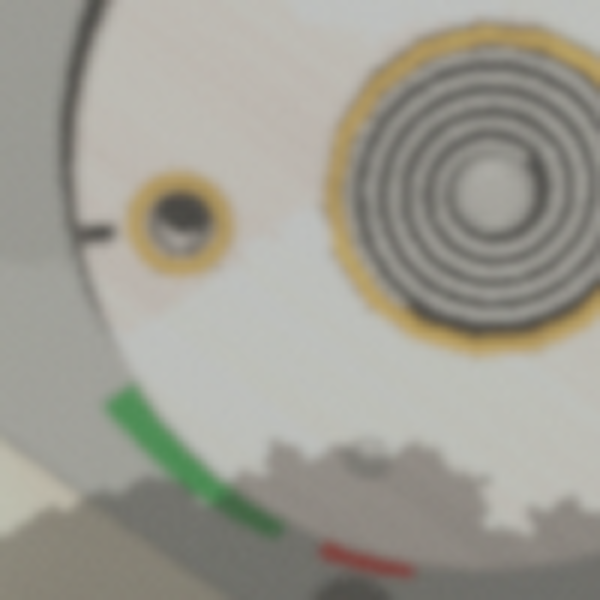

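View pics/g_c2.png

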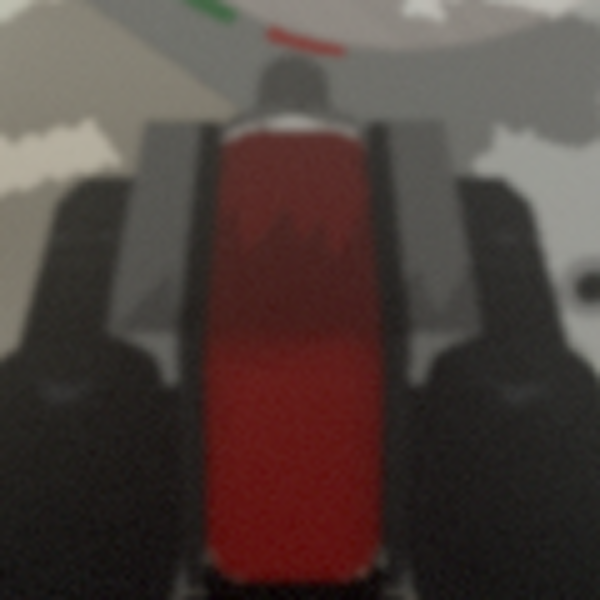

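```bash
python3 - <<'E'
from h import *
s=ctrl.read_state();print(s['eef_pos'],s['tool_rot'])
C=cam('wrist',s)
f,cx,cy,T=C
Tw=pose(s)
c=ctrl.calibration('wrist');TT=np.array(c['T_tool_cam']);CT=(f,cx,cy,TT)
for x,z in((36,-2.5),(34.5,-4),(36,0),(-34,-11),(-34,11),(2,-11)): print(x,z,proj(CT,[x,0,z]).round(1))
h=back(C,290,187,37);a=back(C,341.8,181.5,42);print('hole',h,'axle',a,np.linalg.norm((h-a)[:2]))
ti=np.linalg.inv(Tw)
print('tool',(ti@np.append(h,1)).round(1),(ti@np.append(a,1)).round(1))
g=back(C,260+125/6,150+400/6,6);g2=back(C,260+280/6,150+530/6,6);r1=back(C,260+325/6,150+550/6,6);r2=back(C,260+412/6,150+572/6,6)
for p in(h,g,g2,r1,r2):print(p.round(1),np.degrees(np.arctan2(*(p-a)[[1,0]])),np.linalg.norm((p-a)[:2]))
E
```

```text
[ 510.47394288 -289.41797811  186.3533907 ] [-2.45478813  1.56984062  1.68424547]
36 -2.5 [319.3 242.8]
34.5 -4 [319.3 241.4]
36 0 [319.3 246.9]
-34 -11 [319.6 298.5]
-34 11 [319.5 349.3]
2 -11 [319.4 255.2]
hole [ 492.58743723 -270.57958468   37.        ] axle [ 533.20066562 -289.55909103   42.        ] 44.82918671716193
tool [149.4 -25.2  -6.    1. ] [144.4  19.3 -12.1   1. ]
[ 492.6 -270.6   37. ] 154.9522218683473 44.82918671716193
[ 461.6 -295.6    6. ] -175.14215317823096 71.81474149877644
[ 470.4 -328.6    6. ] -148.13603055498487 74.00048954104598
[ 474.7 -335.7    6. ] -141.70570701983198 74.52562937641702
[ 484.8 -347.     6. ] -130.06652190368735 75.11789744225757
```

Geometry checks: hole–axle distance comes out at 44.8 mm, green arc at 0.52–0.99 rad, red from 1.1. I'll rotate the tool so the jaws lie along the swing direction, go above the hole and look again.

Request:
{"op": "arm_command", "data": {
  "series": [
    [0,-0.22,0.27,-1,0,0,-6.7],
    [0,-0.22,0.27,-1,0,0,-6.7],
    [0,-0.22,0.27,-1,0,0,-6.7],
    [0,-0.22,0.27,-1,0,0,-6.7],
    [0,-0.22,0.27,-1,0,0,-6.7],
    [0,-0.22,0.27,-1,0,0,-6.7],
    [0,-0.22,0.27,-1,0,0,-6.8],
    [0,0,0,-1,0,0,0],
    [0,0,0,-0.5,0,0,0],
    [0,0,0,0,0,0,0],
    [0,0,0,0,0,0,0]
  ]
}}

```text
clock: 7.97
eef_pos: [495.0, -272.4, 101.4]
tool_rot: [-2.878, 1.571, 0.44]
force: [0.1, 0.2, -0.3]
width: 13.2
```

```bash
python3 - <<'E'
from h import *
s,C,im=shot('i_wrist','wrist')
print(s['qpos'].round(2),pose(s).round(3))
cv2.imwrite('pics/i_c.png',cv2.resize(im[150:290,260:400],None,fx=4.2,fy=4.2,interpolation=cv2.INTER_CUBIC))
E
```

```text
7.97 pos [ 495.  -272.4  101.4] F [ 0.1  0.2 -0.3] w 13.2
[ 0.24  0.71  0.34  1.88 -0.38  0.61 -0.58] [[ 0.00000e+00  1.76000e-01 -9.84000e-01  4.94986e+02]
 [ 0.00000e+00 -9.84000e-01 -1.76000e-01 -2.72372e+02]
 [-1.00000e+00 -0.00000e+00 -0.00000e+00  1.01351e+02]
 [ 0.00000e+00  0.00000e+00  0.00000e+00  1.00000e+00]]
```

View pics/i_wrist.png

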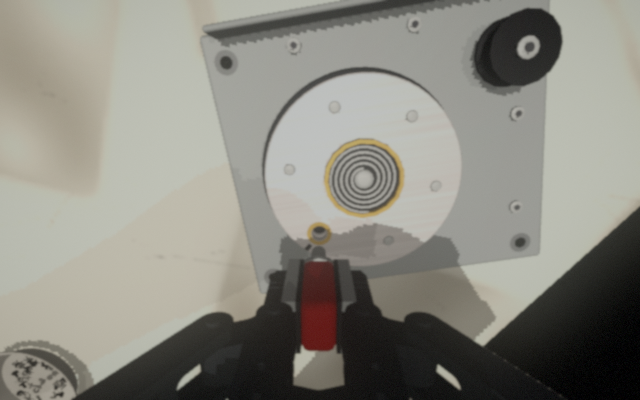

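View pics/i_c.png

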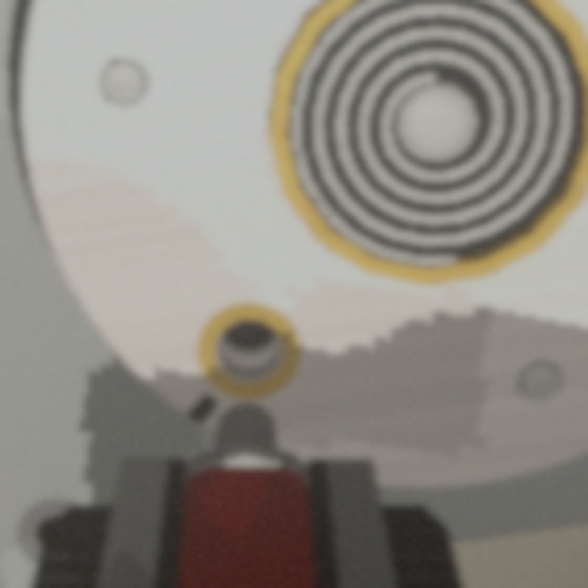

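```bash
cat > rel.py <<'E'
from h import *
import sys
hu,hv,tu,tv=map(float,sys.argv[1:5])
s=ctrl.read_state();Z=s['eef_pos'][2]
if len(sys.argv)>5: Z=float(sys.argv[5])
c=ctrl.calibration('wrist');TT=np.array(c['T_tool_cam']);f=200/np.tan(np.radians(c['fovy']/2))
def pt(u,v,x):
    d=TT[:3,:3]@np.array([(u-c['cx'])/f,-(v-c['cy'])/f,-1]);o=TT[:3,3];return o+d*(x-o[0])/d[0]
h=pt(hu,hv,Z-37);t=pt(tu,tv,34.5);t[2]+=4
R3=pose(s)[:3,:3];d=h-t;d[0]=0
print('hole tool',h.round(1),'tip tool',t.round(1),'delta tool',d.round(1),'world',(R3@d).round(1))
E
python3 rel.py 319.3 233.6 318.3 246.2
```

```text
hole tool [64.7 -0.5  4.3] tip tool [34.5 -1.2  3.7] delta tool [0.  0.6 0.6] world [-0.5 -0.7 -0. ]
```

Request:
{"op": "arm_command", "data": {
  "series": [
    [0,-0.05,-0.07,-0.8,0,0,0],
    [0,0,0,-0.8,0,0,0],
    [0,0,0,-0.8,0,0,0],
    [0,0,0,0,0,0,0],
    [0,0,0,0,0,0,0]
  ]
}}

```text
clock: 8.43
eef_pos: [493.6, -272.9, 76.5]
tool_rot: [-0.707, 1.569, 2.609]
force: [0.1, -0.0, -0.2]
width: 13.3
```

```bash
python3 - <<'E'
from h import *
s,C,im=shot('j_wrist','wrist')
cv2.imwrite('pics/j_c.png',cv2.resize(im[215:295,280:360],None,fx=7,fy=7,interpolation=cv2.INTER_CUBIC))
E
```

```text
8.43 pos [ 493.6 -272.9   76.5] F [ 0.1 -0.  -0.2] w 13.3
```

View pics/j_c.png

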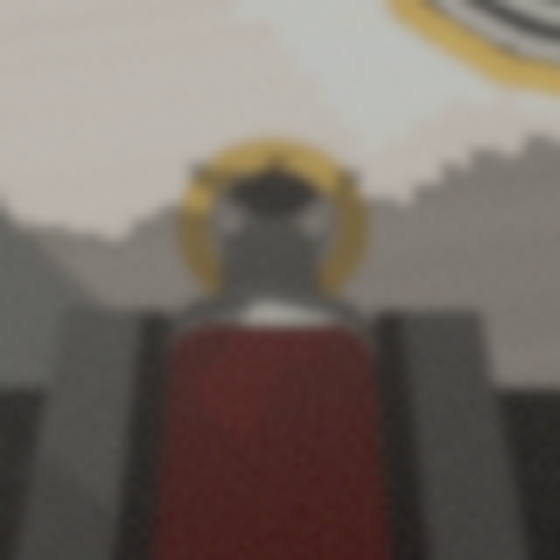

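Laterally aligned (shank centre col 319, ring centre 319). A small +x shift is needed; I'll descend gently.

Request:
{"op": "arm_command", "data": {
  "series": [
    [0,0.06,0,-0.2,0,0,0],
    [0,0,0,-0.2,0,0,0],
    [0,0,0,0,0,0,0]
  ]
}}

```text
clock: 8.73
eef_pos: [494.8, -272.9, 73.1]
tool_rot: [-1.356, 1.571, 1.96]
force: [-0.1, -0.6, -0.7]
width: 13.0
```

Request:
{"op": "arm_command", "data": {
  "series": [
    [0,0,0,-0.1,0,0,0],
    [0,0,0,0,0,0,0]
  ]
}}

```text
clock: 8.9
eef_pos: [494.8, -273.1, 72.3]
tool_rot: [2.749, 1.571, -0.218]
force: [0.6, 0.6, -1.1]
width: 12.7
```

Request:
{"op": "arm_command", "data": {
  "series": [
    [0,0,0,-0.1,0,0,0],
    [0,0,0,0,0,0,0]
  ]
}}

```text
clock: 9.07
eef_pos: [494.8, -273.1, 71.3]
tool_rot: [-1.75, 1.571, 1.566]
force: [-0.6, 0.2, -0.8]
width: 13.0
```

```bash
python3 - <<'E'
from h import *
s,C,im=shot('k_wrist','wrist')
cv2.imwrite('pics/k_c.png',cv2.resize(im[215:295,280:360],None,fx=7,fy=7,interpolation=cv2.INTER_CUBIC))
E
```

```text
9.07 pos [ 494.8 -273.1   71.3] F [-0.6  0.2 -0.8] w 13.0
```

View pics/k_c.png

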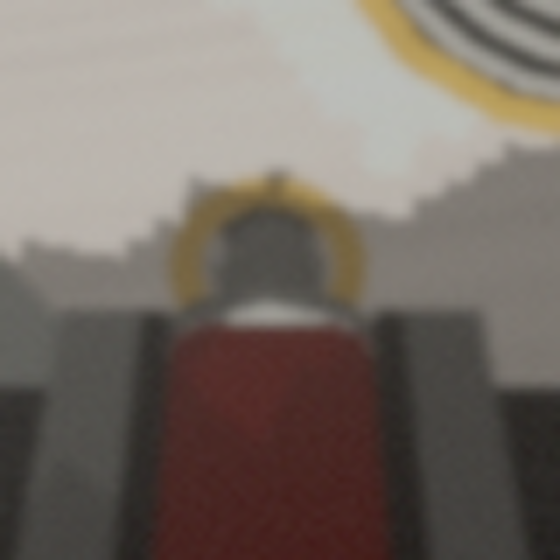

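Request:
{"op": "arm_command", "data": {
  "series": [
    [0,0,0,-0.1,0,0,0],
    [0,0,0,0,0,0,0]
  ]
}}

```text
clock: 9.28
eef_pos: [494.8, -273.0, 70.2]
tool_rot: [-0.891, 1.571, 2.425]
force: [0.3, 0.6, -0.6]
width: 13.3
```

Request:
{"op": "arm_command", "data": {
  "series": [
    [0,0,0,-0.1,0,0,0],
    [0,0,0,0,0,0,0]
  ]
}}

```text
clock: 9.45
eef_pos: [494.7, -273.0, 69.2]
tool_rot: [-0.718, 1.571, 2.598]
force: [-0.4, -0.2, -0.1]
width: 13.2
```

Request:
{"op": "arm_command", "data": {
  "series": [
    [0,0,0,-0.1,0,0,0],
    [0,0,0,0,0,0,0]
  ]
}}

```text
clock: 9.62
eef_pos: [494.7, -273.0, 68.2]
tool_rot: [-0.761, 1.571, 2.555]
force: [-0.7, -0.5, -0.2]
width: 12.9
```

Request:
{"op": "arm_command", "data": {
  "series": [
    [0,0,0,-0.1,0,0,0],
    [0,0,0,0,0,0,0]
  ]
}}

```text
clock: 9.78
eef_pos: [494.8, -273.0, 67.2]
tool_rot: [-0.969, 1.571, 2.348]
force: [-0.2, 0.3, -0.6]
width: 13.0
```

Request:
{"op": "arm_command", "data": {
  "series": [
    [0,0,0,-0.1,0,0,0],
    [0,0,0,-0.1,0,0,0],
    [0,0,0,-0.05,0,0,0],
    [0,0,0,0,0,0,0],
    [0,0,0,0,0,0,0]
  ]
}}

```text
clock: 10.2
eef_pos: [494.8, -273.1, 64.8]
tool_rot: [-0.664, 1.571, 2.652]
force: [-0.0, -0.4, -0.7]
width: 13.3
```

```bash
python3 - <<'E'
from h import *
s,C,im=shot('l_wrist','wrist')
cv2.imwrite('pics/l_c.png',cv2.resize(im[195:295,270:370],None,fx=6,fy=6,interpolation=cv2.INTER_CUBIC))
E
```

```text
10.2 pos [ 494.8 -273.1   64.8] F [-0.  -0.4 -0.7] w 13.3
```

View pics/l_c.png

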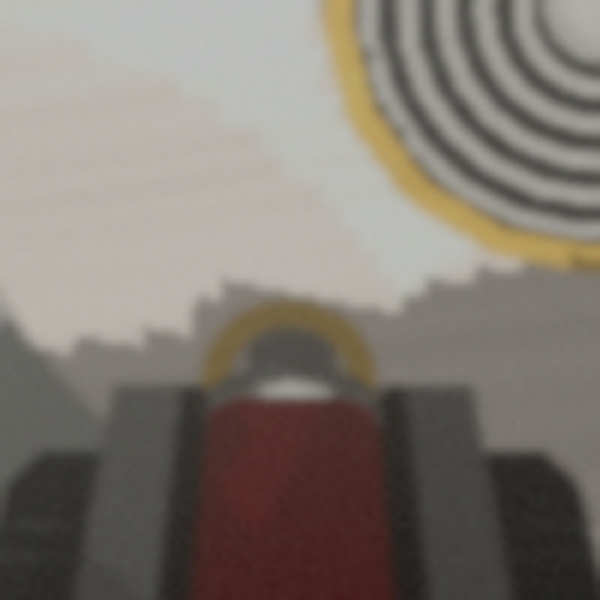

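In the hole without force. I'll continue down in 1 mm steps to find the ring.

Request:
{"op": "arm_command", "data": {
  "series": [
    [0,0,0,-0.1,0,0,0],
    [0,0,0,-0.1,0,0,0],
    [0,0,0,-0.1,0,0,0],
    [0,0,0,0,0,0,0]
  ]
}}

```text
clock: 10.58
eef_pos: [494.7, -273.0, 61.6]
tool_rot: [-0.829, 1.57, 2.487]
force: [-0.1, 1.0, -0.8]
width: 13.0
```

Request:
{"op": "arm_command", "data": {
  "series": [
    [0,0,0,-0.1,0,0,0],
    [0,0,0,0,0,0,0]
  ]
}}

```text
clock: 10.75
eef_pos: [494.7, -273.0, 60.7]
tool_rot: [-0.612, 1.571, 2.704]
force: [-0.7, 0.5, -0.2]
width: 13.4
```

Request:
{"op": "arm_command", "data": {
  "series": [
    [0,0,0,-0.1,0,0,0],
    [0,0,0,0,0,0,0]
  ]
}}

```text
clock: 10.92
eef_pos: [494.8, -273.0, 59.7]
tool_rot: [-0.797, 1.571, 2.519]
force: [-0.2, -0.6, -0.1]
width: 13.1
```

Request:
{"op": "arm_command", "data": {
  "series": [
    [0,0,0,-0.05,0,0,0],
    [0,0,0,0,0,0,0]
  ]
}}

```text
clock: 11.08
eef_pos: [494.8, -273.1, 59.2]
tool_rot: [-0.639, 1.571, 2.677]
force: [0.2, -0.2, -1.0]
width: 13.1
```

Request:
{"op": "arm_command", "data": {
  "series": [
    [0,0,0,-0.05,0,0,0],
    [0,0,0,0,0,0,0]
  ]
}}

```text
clock: 11.25
eef_pos: [494.8, -273.1, 58.8]
tool_rot: [2.531, 1.571, -0.436]
force: [0.3, 0.7, -1.0]
width: 12.9
```

Request:
{"op": "arm_command", "data": {
  "series": [
    [0,0,0,-0.05,0,0,0],
    [0,0,0,0,0,0,0]
  ]
}}

```text
clock: 11.42
eef_pos: [494.8, -273.0, 58.2]
tool_rot: [-1.119, 1.571, 2.197]
force: [0.0, 0.4, -0.1]
width: 13.0
```

Request:
{"op": "arm_command", "data": {
  "series": [
    [0,0,0,-0.05,0,0,0],
    [0,0,0,0,0,0,0]
  ]
}}

```text
clock: 11.58
eef_pos: [494.8, -273.0, 57.8]
tool_rot: [-2.596, 1.571, 0.72]
force: [-1.0, -0.1, -0.6]
width: 13.2
```

Request:
{"op": "arm_command", "data": {
  "series": [
    [0,0,0,-0.05,0,0,0],
    [0,0,0,0,0,0,0]
  ]
}}

```text
clock: 11.75
eef_pos: [494.9, -273.1, 57.3]
tool_rot: [2.714, 1.571, -0.253]
force: [0.1, 0.3, 0.2]
width: 13.3
```

Request:
{"op": "arm_command", "data": {
  "series": [
    [0,0,0,-0.05,0,0,0],
    [0,0,0,0,0,0,0]
  ]
}}

```text
clock: 11.92
eef_pos: [494.9, -273.1, 57.2]
tool_rot: [3.03, 1.57, 0.062]
force: [-0.5, 1.0, 4.0]
width: 12.9
```

Ring contact at TCP z≈57.2 with 4 N. I'll refine the axle position before swinging.

```bash
cat > sw.py <<'E'
import numpy as np
E
python3 - <<'E'
from h import *
s=ctrl.read_state();T=pose(s);T[:3,3]=[495,-272.4,101.0];c=ctrl.calibration('wrist')
f=200/np.tan(np.radians(c['fovy']/2));C=(f,c['cx'],c['cy'],T@c['T_tool_cam'])
im=cv2.imread('pics/i_wrist.png')
b,g,r=[im[...,i].astype(int) for i in range(3)]
m=((r-b>60)).astype(np.uint8)
n,l,st,ce=cv2.connectedComponentsWithStats(m)
for i in range(1,n):
    if st[i,4]>40: print(st[i],ce[i])
l1=(l==l[216,364]) if l[216,364] else None
pts=np.argwhere(m[130:222,320:410])[:,::-1]+[320,130]
e=cv2.fitEllipse(cv2.convexHull(pts.astype(np.float32)));print('cup',e)
pts=np.argwhere(m[222:246,305:335])[:,::-1]+[305,222]
e2=cv2.fitEllipse(cv2.convexHull(pts.astype(np.float32)));print('hole',e2)
a=back(C,*e[0],42);h=back(C,*e2[0],37);d=(h-a)[:2];print(a,h,np.linalg.norm(d),np.degrees(np.arctan2(d[1],d[0])))
print(s['eef_pos'],s['force'])
E
```

```text
[325 140  79  77 832] [364.24519231 175.70793269]
[308 223  22  16  92] [316.14130435 227.86956522]
[ 303  304   32   46 1381] [318.6589428  326.55611875]
cup ((363.7803955078125, 177.6536102294922), (76.60901641845703, 79.3685073852539), 58.92544937133789)
hole ((318.31781005859375, 232.06082153320312), (18.97199058532715, 21.80290985107422), 76.19976043701172)
[ 532.69210601 -291.94265937   42.        ] [ 491.93709313 -271.7551088    37.        ] 45.480856114237405 153.64898773185786
[ 494.89882803 -273.12935506   57.18431593] [-0.46102909  1.0111086   4.00830413]
```

Request:
{"op": "arm_command", "data": {
  "series": [
    [0,0,0,0.1,0,0,0],
    [0,-0.09,-0.21,0,0,0,0],
    [0,-0.08,-0.21,0,0,0,0],
    [0,-0.07,-0.21,0,0,0,0],
    [0,-0.06,-0.22,0,0,0,0],
    [0,0,0,0,0,0,0]
  ]
}}

```text
clock: 12.42
eef_pos: [491.6, -281.4, 57.6]
tool_rot: [-1.348, 1.57, 1.968]
force: [1.0, 4.2, -0.3]
width: 13.4
```

Request:
{"op": "arm_command", "data": {
  "series": [
    [0,-0.05,-0.22,0,0,0,0],
    [0,-0.04,-0.22,0,0,0,0],
    [0,-0.02,-0.22,0,0,0,0],
    [0,-0.02,-0.23,0,0,0,0],
    [0,0,-0.22,0,0,0,0],
    [0,0,0,0,0,0,0],
    [0,0,0,0,0,0,0]
  ]
}}

```text
clock: 13.0
eef_pos: [490.1, -292.8, 57.6]
tool_rot: [-0.526, 1.57, 2.789]
force: [0.8, 4.8, -0.1]
width: 13.2
```

```bash
python3 - <<'E'
from h import *
s,C,im=shot('m_wrist','wrist')
cv2.imwrite('pics/m_c.png',cv2.resize(im[130:300,220:430],None,fx=3.5,fy=3.5,interpolation=cv2.INTER_CUBIC))
E
```

```text
13.0 pos [ 490.1 -292.8   57.6] F [ 0.8  4.8 -0.1] w 13.2
```

View pics/m_c.png

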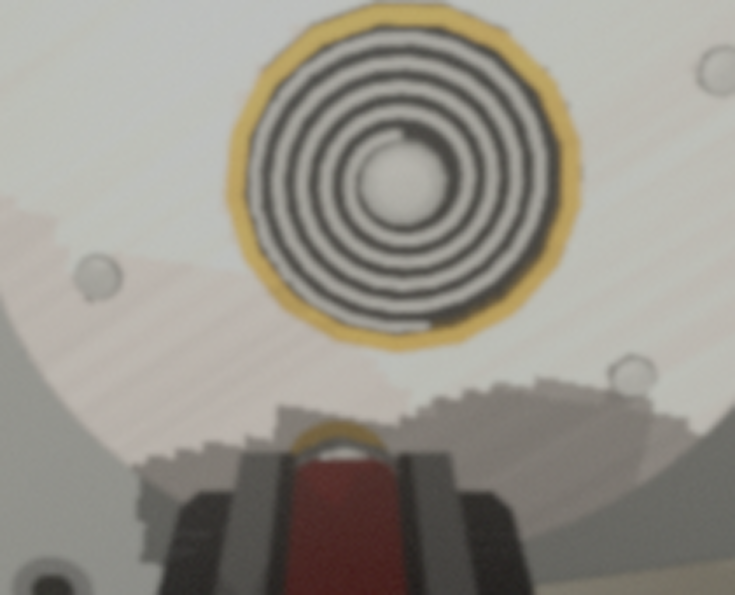

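Request:
{"op": "arm_command", "data": {
  "series": [
    [0,0,0,-0.08,0,0,0],
    [0,0,0,-0.05,0,0,0],
    [0,0,0,0,0,0,0],
    [0,0,0,0,0,0,0]
  ]
}}

```text
clock: 13.38
eef_pos: [490.1, -292.7, 57.1]
tool_rot: [-0.902, 1.57, 2.414]
force: [-0.4, 5.0, 5.6]
width: 13.0
```

Request:
{"op": "arm_command", "data": {
  "series": [
    [0,0,-0.1,0,0,0,0],
    [0,0.01,-0.1,0,0,0,0]
  ]
}}

```text
clock: 13.55
eef_pos: [490.1, -293.0, 57.1]
tool_rot: [-1.413, 1.568, 1.904]
force: [-1.5, 7.9, 9.7]
width: 13.5
```

Request:
{"op": "arm_command", "data": {
  "series": [
    [0,0,-0.1,0,0,0,0],
    [0,0.01,-0.1,0,0,0,0]
  ]
}}

```text
clock: 13.72
eef_pos: [490.3, -294.6, 57.1]
tool_rot: [-1.449, 1.567, 1.868]
force: [-1.2, 8.6, 8.2]
width: 12.8
```

Request:
{"op": "arm_command", "data": {
  "series": [
    [0,0.01,-0.1,0,0,0,0],
    [0,0.01,-0.1,0,0,0,0]
  ]
}}

```text
clock: 13.88
eef_pos: [490.5, -296.5, 57.0]
tool_rot: [-1.424, 1.567, 1.893]
force: [-1.0, 8.0, 8.0]
width: 13.6
```

Request:
{"op": "arm_command", "data": {
  "series": [
    [0,0.01,-0.1,0,0,0,0],
    [0,0.02,-0.1,0,0,0,0]
  ]
}}

```text
clock: 14.05
eef_pos: [490.7, -298.8, 56.9]
tool_rot: [-1.357, 1.567, 1.96]
force: [-0.3, 6.5, 3.5]
width: 13.2
```

Request:
{"op": "arm_command", "data": {
  "series": [
    [0,0.02,-0.1,0,0,0,0],
    [0,0.02,-0.1,0,0,0,0]
  ]
}}

```text
clock: 14.22
eef_pos: [491.0, -301.7, 56.6]
tool_rot: [-1.109, 1.569, 2.208]
force: [-1.0, 6.1, 1.4]
width: 13.3
```

Request:
{"op": "arm_command", "data": {
  "series": [
    [0,0.02,-0.1,0,0,0,0],
    [0,0.02,-0.1,0,0,0,0]
  ]
}}

```text
clock: 14.38
eef_pos: [491.4, -303.6, 56.4]
tool_rot: [-1.12, 1.569, 2.197]
force: [-1.5, 6.3, 1.4]
width: 12.9
```

Force fell to ~1.4 N and z dropped 0.7 mm, so the tip is over the hole. Pressing down gently here.

Request:
{"op": "arm_command", "data": {
  "series": [
    [0,0,0,-0.05,0,0,0],
    [0,0,0,0,0,0,0]
  ]
}}

```text
clock: 14.55
eef_pos: [491.3, -304.0, 56.0]
tool_rot: [-0.985, 1.569, 2.331]
force: [-0.2, 5.5, 1.5]
width: 12.8
```

Request:
{"op": "arm_command", "data": {
  "series": [
    [0,0,0,-0.05,0,0,0],
    [0,0,0,0,0,0,0]
  ]
}}

```text
clock: 14.72
eef_pos: [491.4, -304.0, 55.7]
tool_rot: [-1.04, 1.569, 2.276]
force: [-1.5, 5.6, 3.2]
width: 12.9
```

Request:
{"op": "arm_command", "data": {
  "series": [
    [0,0,0,-0.05,0,0,0],
    [0,0,0,0,0,0,0]
  ]
}}

```text
clock: 14.88
eef_pos: [491.3, -303.9, 55.4]
tool_rot: [-1.106, 1.569, 2.21]
force: [-1.4, 5.5, 5.3]
width: 13.3
```

Request:
{"op": "arm_command", "data": {
  "series": [
    [0,0,0,-0.05,0,0,0],
    [0,0,0,0,0,0,0]
  ]
}}

```text
clock: 15.05
eef_pos: [491.2, -303.5, 54.6]
tool_rot: [-1.123, 1.568, 2.193]
force: [-0.3, 5.0, 1.7]
width: 13.3
```

Request:
{"op": "arm_command", "data": {
  "series": [
    [0,-0.01,0.06,-0.05,0,0,0],
    [0,0,0,-0.05,0,0,0],
    [0,0,0,0,0,0,0]
  ]
}}

```text
clock: 15.3
eef_pos: [491.1, -303.3, 53.5]
tool_rot: [-0.978, 1.569, 2.339]
force: [-0.7, 5.2, 1.1]
width: 13.4
```

Request:
{"op": "arm_command", "data": {
  "series": [
    [0,0,0,-0.1,0,0,0],
    [0,0,0,0,0,0,0]
  ]
}}

```text
clock: 15.47
eef_pos: [491.1, -303.3, 52.4]
tool_rot: [-0.967, 1.569, 2.349]
force: [-0.3, 6.2, 0.5]
width: 13.1
```

Request:
{"op": "arm_command", "data": {
  "series": [
    [0,0,0,-0.1,0,0,0],
    [0,0,0,0,0,0,0]
  ]
}}

```text
clock: 15.63
eef_pos: [491.1, -303.2, 51.4]
tool_rot: [-0.981, 1.569, 2.336]
force: [-0.7, 5.4, 1.2]
width: 13.1
```

Entering freely; on to home (TCP z ≈ 45).

Request:
{"op": "arm_command", "data": {
  "series": [
    [0,0,0,-0.1,0,0,0],
    [0,0,0,-0.1,0,0,0],
    [0,0,0,0,0,0,0]
  ]
}}

```text
clock: 15.88
eef_pos: [491.1, -303.2, 49.3]
tool_rot: [-0.95, 1.569, 2.366]
force: [0.6, 5.8, -0.5]
width: 13.1
```

Request:
{"op": "arm_command", "data": {
  "series": [
    [0,0,0,-0.1,0,0,0],
    [0,0,0,-0.1,0,0,0],
    [0,0,0,0,0,0,0]
  ]
}}

```text
clock: 16.13
eef_pos: [491.1, -303.2, 47.3]
tool_rot: [-0.962, 1.569, 2.354]
force: [-0.4, 6.2, 0.6]
width: 12.9
```

Request:
{"op": "arm_command", "data": {
  "series": [
    [0,0,0,-0.1,0,0,0],
    [0,0,0,0,0,0,0]
  ]
}}

```text
clock: 16.3
eef_pos: [491.1, -303.2, 46.3]
tool_rot: [-0.977, 1.569, 2.339]
force: [-0.7, 5.3, 0.9]
width: 13.6
```

Request:
{"op": "arm_command", "data": {
  "series": [
    [0,0,0,-0.1,0,0,0],
    [0,0,0,0,0,0,0]
  ]
}}

```text
clock: 16.47
eef_pos: [491.1, -303.2, 45.3]
tool_rot: [-0.967, 1.569, 2.349]
force: [-0.5, 5.2, 1.7]
width: 13.2
```

Request:
{"op": "arm_command", "data": {
  "series": [
    [0,0,0,-0.05,0,0,0],
    [0,0,0,0,0,0,0]
  ]
}}

```text
clock: 16.63
eef_pos: [491.1, -303.2, 45.1]
tool_rot: [-1.014, 1.569, 2.302]
force: [-0.0, 6.8, 3.0]
width: 13.1
```

Request:
{"op": "arm_command", "data": {
  "series": [
    [0,0,0,-0.05,0,0,0],
    [0,0,0,0,0,0,0]
  ]
}}

```text
clock: 16.8
eef_pos: [491.1, -303.3, 45.1]
tool_rot: [-1.137, 1.569, 2.18]
force: [-1.9, 6.7, 6.7]
width: 13.3
```

Request:
{"op": "arm_command", "data": {
  "series": [
    [0,0,0,-0.05,0,0,0],
    [0,0,0,0,0,0,0]
  ]
}}

```text
clock: 16.97
eef_pos: [491.2, -303.2, 45.0]
tool_rot: [-1.266, 1.569, 2.05]
force: [-2.4, 5.6, 10.5]
width: 13.5
```

The force rises at z=45.1: collar seated, 12.1 mm below ring contact as expected. I'll transfer the spring load onto the ring by easing back until the side force vanishes, then check.

Request:
{"op": "arm_command", "data": {
  "series": [
    [0,-0.01,0.05,0,0,0,0],
    [0,0,0,0,0,0,0]
  ]
}}

```text
clock: 17.13
eef_pos: [491.1, -303.2, 45.1]
tool_rot: [-1.168, 1.57, 2.148]
force: [-1.5, 5.8, 10.6]
width: 13.5
```

Request:
{"op": "arm_command", "data": {
  "series": [
    [0,-0.01,0.05,0,0,0,0],
    [0,0,0,0,0,0,0]
  ]
}}

```text
clock: 17.3
eef_pos: [491.1, -303.1, 45.0]
tool_rot: [-0.848, 1.57, 2.467]
force: [-2.1, 6.4, 8.9]
width: 13.3
```

Request:
{"op": "arm_command", "data": {
  "series": [
    [0,-0.01,0.05,0,0,0,0],
    [0,0,0,0,0,0,0]
  ]
}}

```text
clock: 17.47
eef_pos: [491.1, -303.1, 45.1]
tool_rot: [1.515, 1.57, -1.453]
force: [-2.1, 4.6, 8.8]
width: 13.5
```

```bash
python3 - <<'E'
from h import *
s,C,im=shot('n_wrist','wrist')
s,C,im=shot('n_scene','scene')
cv2.imwrite('pics/n_c.png',cv2.resize(im[120:220,290:390],None,fx=6,fy=6,interpolation=cv2.INTER_CUBIC))
E
```

```text
17.47 pos [ 491.1 -303.1   45.1] F [-2.1  4.6  8.8] w 13.5
17.52 pos [ 491.1 -303.1   45.1] F [-1.9  5.1  8.3] w 13.6
```

View pics/n_c.png

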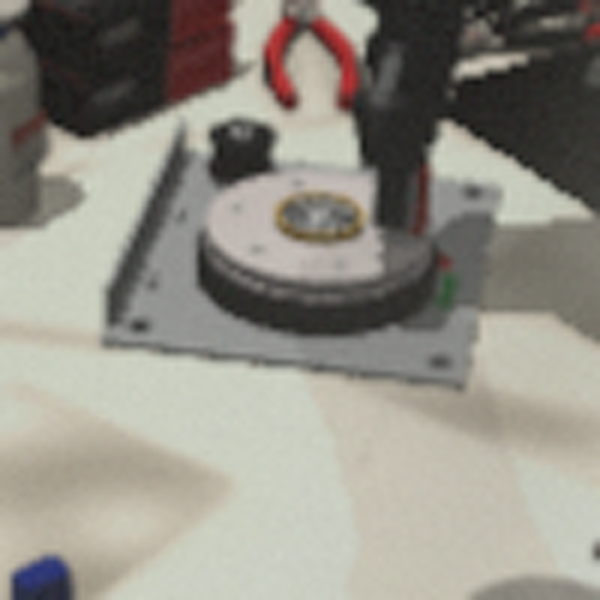

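View pics/n_wrist.png

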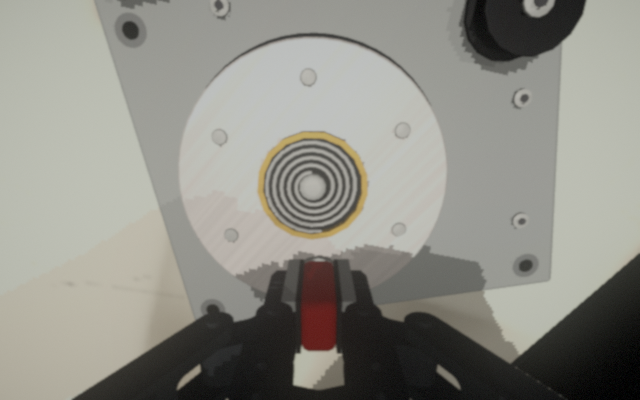

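Request:
{"op": "arm_command", "data": {
  "series": [
    [0,0,0.05,0,0,0,0],
    [0,0,0.05,0,0,0,0],
    [0,0,0,0,0,0,0]
  ]
}}

```text
clock: 17.82
eef_pos: [491.0, -302.6, 45.1]
tool_rot: [1.437, 1.57, -1.531]
force: [-3.1, 4.6, 8.6]
width: 13.8
```

Request:
{"op": "arm_command", "data": {
  "series": [
    [0,0,0.05,0,0,0,0],
    [0,0,0.05,0,0,0,0],
    [0,0,0,0,0,0,0],
    [0,0,0,0,0,0,0]
  ]
}}

```text
clock: 18.15
eef_pos: [490.8, -301.7, 45.0]
tool_rot: [1.218, 1.57, -1.75]
force: [-2.0, 4.2, 9.2]
width: 13.2
```

Request:
{"op": "arm_command", "data": {
  "series": [
    [0,0,0.05,0,0,0,0],
    [0,0,0,0,0,0,0],
    [0,0,0,0,0,0,0]
  ]
}}

```text
clock: 18.4
eef_pos: [490.8, -301.3, 45.0]
tool_rot: [1.19, 1.569, -1.779]
force: [-2.4, 4.2, 8.9]
width: 13.5
```

Request:
{"op": "arm_command", "data": {
  "series": [
    [0,0,0.05,0,0,0,0],
    [0,0,0,0,0,0,0],
    [0,0,0,0,0,0,0]
  ]
}}

```text
clock: 18.65
eef_pos: [490.7, -300.8, 45.1]
tool_rot: [1.116, 1.569, -1.853]
force: [-3.1, 3.9, 8.7]
width: 12.8
```

Request:
{"op": "arm_command", "data": {
  "series": [
    [0,0,0.05,0,0,0,0],
    [0,0,0,0,0,0,0],
    [0,0,0,0,0,0,0]
  ]
}}

```text
clock: 18.9
eef_pos: [490.6, -300.5, 45.1]
tool_rot: [1.17, 1.569, -1.798]
force: [-3.1, 4.2, 8.9]
width: 13.2
```

Request:
{"op": "arm_command", "data": {
  "series": [
    [0,0.02,0.05,0,0,0,0],
    [0,0,0,0,0,0,0],
    [0,0,0,0,0,0,0]
  ]
}}

```text
clock: 19.15
eef_pos: [490.7, -300.5, 45.0]
tool_rot: [1.186, 1.568, -1.783]
force: [-2.6, 1.6, 7.9]
width: 13.2
```

Request:
{"op": "arm_command", "data": {
  "series": [
    [0,0.02,0.05,0,0,0,0],
    [0,0,0,0,0,0,0],
    [0,0,0,0,0,0,0]
  ]
}}

```text
clock: 19.4
eef_pos: [490.7, -300.4, 45.0]
tool_rot: [1.166, 1.568, -1.803]
force: [-3.6, 2.6, 7.4]
width: 13.5
```

Request:
{"op": "arm_command", "data": {
  "series": [
    [0,-0.04,0.04,0,0,0,0],
    [0,0,0,0.02,0,0,0],
    [0,0,0,0,0,0,0]
  ]
}}

```text
clock: 19.65
eef_pos: [490.6, -300.3, 45.1]
tool_rot: [1.388, 1.567, -1.581]
force: [-3.4, -1.1, 6.5]
width: 13.1
```

Request:
{"op": "arm_command", "data": {
  "series": [
    [0,-0.02,0.02,0,0,0,0],
    [0,0,0,0,0,0,0],
    [0,0,0,0,0,0,0]
  ]
}}

```text
clock: 19.9
eef_pos: [490.6, -300.3, 45.0]
tool_rot: [1.463, 1.567, -1.506]
force: [-3.4, -0.5, 5.9]
width: 13.3
```

Side force ≈ 0: the ring carries the spring load. Opening a little first.

Request:
{"op": "arm_command", "data": {
  "series": [
    [0.25,0,0,0,0,0,0],
    [0.25,0,0,0,0,0,0],
    [0.25,0,0,0,0,0,0],
    [0.25,0,0,0,0,0,0]
  ]
}}

```text
clock: 20.23
eef_pos: [491.7, -297.8, 44.1]
tool_rot: [1.973, 1.57, -0.994]
force: [0.5, -0.3, 0.1]
width: 21.2
```

```bash
python3 - <<'E'
from h import *
s,C,im=shot('o_wrist','wrist')
cv2.imwrite('pics/o_c.png',cv2.resize(im[220:370,240:400],None,fx=4,fy=4,interpolation=cv2.INTER_CUBIC))
E
```

```text
20.23 pos [ 491.7 -297.8   44.1] F [ 0.5 -0.3  0.1] w 21.2
```

View pics/o_c.png

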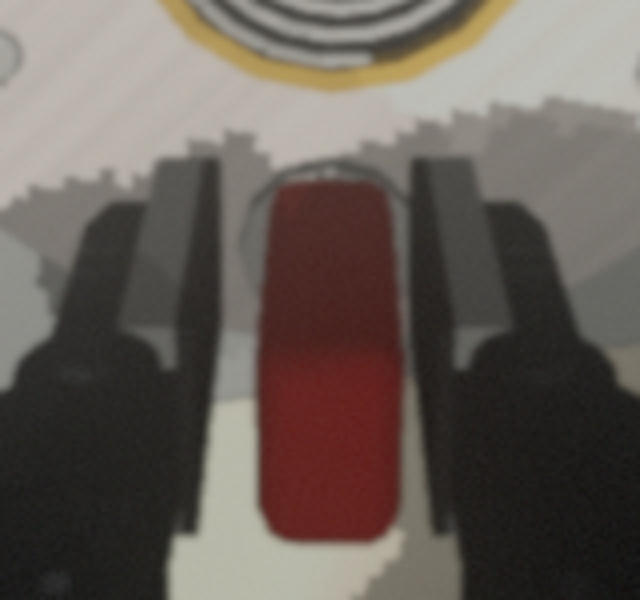

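Request:
{"op": "arm_command", "data": {
  "series": [
    [0.3,0,-0.15,0,0,0,0],
    [0.5,0,0,0,0,0,0],
    [0.6,0,0,0,0,0,0],
    [0.6,0,0,0.3,0,0,0],
    [0.6,0,0,1,0,0,0],
    [0.6,0,0,2,0,0,0],
    [0.6,0,0,3,0,0,0],
    [0.6,0,0,3,0,0,0],
    [0.6,0,0,3,0,0,0],
    [0.6,0,0,0,0,0,0],
    [0.6,0,0,0,0,0,0]
  ]
}}

```text
clock: 21.2
eef_pos: [492.6, -299.7, 169.8]
tool_rot: [2.51, 1.566, -0.456]
force: [-1.0, 0.4, -0.1]
width: 51.3
```

```bash
python3 - <<'E'
from h import *
s,C,im=shot('p_wrist','wrist',('red_pin','wheel_hole'))
cv2.imwrite('pics/p_c.png',cv2.resize(im[120:290,220:420],None,fx=3.5,fy=3.5,interpolation=cv2.INTER_CUBIC))
s,C,im=shot('p_scene','scene',('red_pin','blue_pin','flux_tub'))
cv2.imwrite('pics/p_s.png',cv2.resize(im[120:220,290:390],None,fx=6,fy=6,interpolation=cv2.INTER_CUBIC))
E
```

```text
21.2 pos [ 492.6 -299.7  169.8] F [-1.   0.4 -0.1] w 51.3
red_pin [([494.2, -301.3, 80.5], 0.59)]
wheel_hole [([538.9, -282.4, 36.9], 0.65)]
21.35 pos [ 490.8 -298.3  166.5] F [-0.1  0.  -0. ] w 51.1
red_pin [([377.1, 130.3, 73.6], 0.59), ([484.4, -298.4, 60.1], 0.46)]
blue_pin [([459.0, 83.7, 59.3], 0.53)]
flux_tub [([463.8, 267.2, 33.8], 0.68)]
```

View pics/p_c.png

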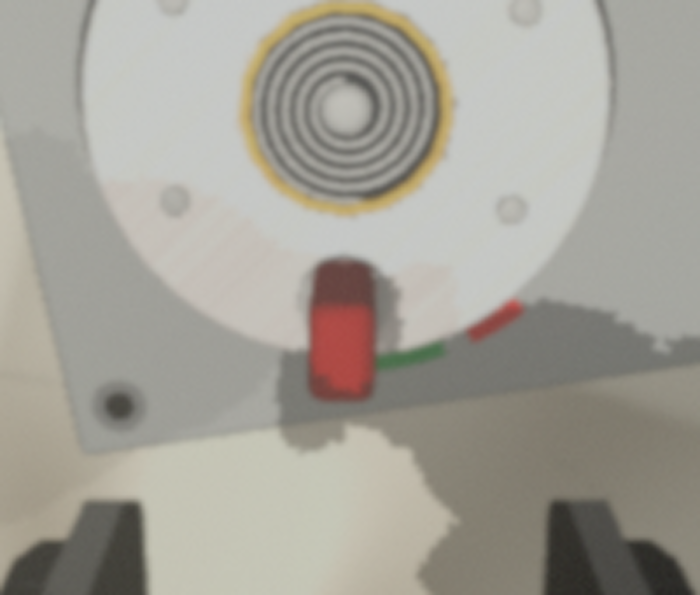

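View pics/p_s.png

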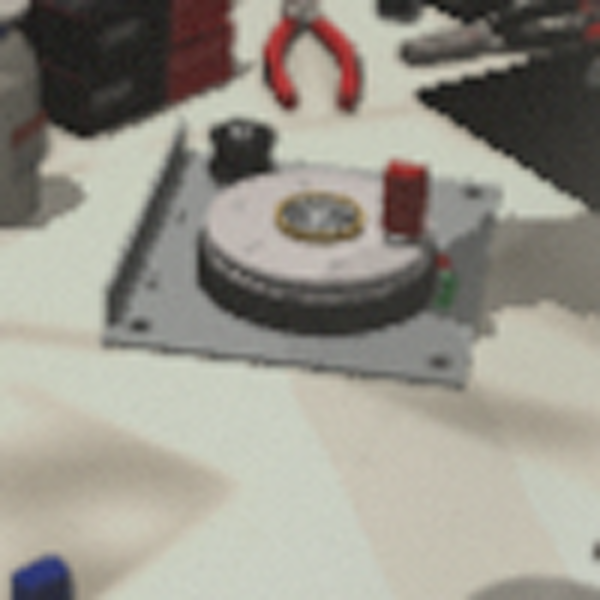

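```bash
python3 - <<'E'
from h import *
s=ctrl.read_state();C=cam('wrist',s)
p=back(C,220+341/3.5,120+347/3.5,79);a=back(C,220+347/3.5,120+108/3.5,42);c=back(C,220+342/3.5,120+300/3.5,41)
print(s['eef_pos'],p,a,np.linalg.norm((p-a)[:2]),np.degrees(np.arctan2(*(p-a)[[1,0]]))%360-154.5)
S=cam('scene'); 
for z in(41,79): print(z,proj(S,[491.5,-301,z]))
print('seen top/bottom', 290+405/6,120+168/6, 290+403/6,120+238/6)
E
```

```text
[ 490.85771477 -298.68681261  166.22914214] [ 488.04077247 -297.24691049   79.        ] [ 529.96267432 -291.04948379   42.        ] 42.37751706852411 33.90928087741145
41 [355.32735793 157.58376997]
79 [356.2612184  146.58301591]
seen top/bottom 357.5 148.0 357.1666666666667 159.66666666666666
```

Everything is consistent: wheel at ≈0.59 rad, pin upright and seated, gripper clear. Handing in.

```bash
python3 - <<'E'
from cell import ctrl
print(ctrl.finish_job())
E
```

```text
the job is handed in; nothing more can be done
None
```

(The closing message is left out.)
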